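Load a sauce cartridge and prime the pump

ROBOT

A 6-joint arm with a two-finger parallel gripper is mounted at the origin on the work surface. World frame = base frame: x ahead of the robot, y to its left, z up, the work surface at z = 0. Lengths are in mm, angles in rad, forces in N, time in s.
With the tool pointing down it reaches from about 350 to 775 mm from the base axis. Payload 7.3 kg.
Tool frame: the origin (TCP) lies at the very end of the fingers, on their centre line; the grasp point (between the pads) lies 19 mm behind it; z points along the fingers, y is the line along which they close (so a half turn about z gives the same grasp; the last joint's range is limited). The gripper opens to 92 mm and grips with 3 to 60 N. Pads are 19 mm wide; open, the fingers measure 130 mm over their backs; the gripper's body (75 mm by 190 mm) begins 47 mm behind the grasp point.
Start: joints at [-1.426, 0.342, 1.524, -0, 1.275, -0.146], TCP at [150.55, -502.971, 226.741] pointing down, gripper open.
Joint ranges: [-2.53, 2.53], [-0.77, 2.02], [0.04, 2.7], [-1, 4.14], [0.28, 2.66], [-3.11, 3.11]. Speed limits (rad/s): [2.57, 2.57, 3.14, 3.14, 3.14, 3.14].

INTERFACE

Orientations are given as [roll, pitch, yaw] about the fixed x, y, z axes, in that order (R = Rz(yaw) Ry(pitch) Rx(roll)).
In Python, from plant import bot gives the robot as it stands.
- The arm moves only by the tool apply_moves, never from a script. Its argument "motion" is text: rows parted by semicolons, each of 4 numbers parted by spaces: the shift along the tool's x, y, z in m, then the turn about the tool's z in degrees. A call has 1 to 8 rows; each row shifts and turns the commanded pose from where the row before left it, along the tool's axes as they then stand; what a row does not reach is not made up. A row lasts 1/8 s, in which the tool goes at most 62.5 mm and 10.7 degrees, less where a joint would pass 70% of its speed; a pose out of reach is approached as far as the arm can. A call with a gripper value outside its range is refused whole. "fingers" is the opening, from -1 (shut) to 1 (fully open), set as the call begins (left out, the last holds). The fingers move at their own pace and stop on an object; the grip force is fixed at half the most. Time passes only in rows, so rows that do not move let the fingers close. It gives the time, the measured TCP pose, the force, the opening and the grip force at its end, in the units of the state.
- bot.get_obs(): the state, without advancing time (a new reading comes with each control period).
- bot.capture(name): name is "side" or "top"; returns a dict with "img" (420x560x3 uint8, blue, green, red), "range_z" (420x560 float32, mm along the optical axis (not along the pixel's ray), 0 where there is no reading), "fx", "fy", "cx", "cy" (pixels), "world_from_camera" (4x4, takes a point from camera to world coordinates). Camera axes: x right, y down, z forward; pixel columns grow to the right and rows downward; lengths in mm; the calibration is good to about 2 mm. A picture is of the moment at which its call begins.
- bot.close_job(): hands the job in; it is judged then, once.
Trained networks look in a picture, given as the dict that the camera call returned (one of the last four; its "shot" number tells which), for a name from the list of things; names that differ only in an ending like _2 or _b are one class to them, and where a whole thing is asked for, a point or a joint stands for the part that bears it (a point fixed in the world has none). Each returns a list of dicts, best first, with "p" (0 to 1); they miss things now and then, are a little off and sometimes report something else, mostly with a low value. They report only what shows in the picture. A call takes as long as a camera call. They do not tell look-alikes from the thing itself.
- bot.cut_out(picture, thing): "pixels" (420x560 bool, what is visible of it) and "point" ([column, row] in pixels, amid what is visible of it).
The state is a dict: "time": time; "joint_positions": joint angles; "dq": joint speeds; "tau": joint torques, N m; "tool_pos": TCP position; "tcp_rot": TCP orientation; "contact_force": force on the tool from outside, world axes, zero at the start; "moment": the same for the moment, N m; "grip_width": finger opening in mm; "finger_force": force on a finger pad.
Only numpy, scipy, OpenCV 4.12 (cv2) and the standard library are available. Lean on these libraries where they do the work, as an engineer would, in place of code of your own. Each camera call takes 0.05 s, during which the arm holds its last target. There are 200 camera calls.

TASK

Change the sauce on the counter dispenser: take the orange cartridge, rib side up, and press it fully home in the sloping bay, until its lid is flush with the sloping blue face all round. Only after that, push the red pump head all the way down to its stop and let it come back up. Leave the green cartridge, the glass, the ramekin and the black dip cup where they stand.

Things in the scene. Friction and masses are not known exactly. Their poses are not given: they have to be found in the camera images.
- orange_cartridge: closed sauce cartridge, bright orange body and lid: block 110 mm (its x) by 60 (y) by 40 mm tall, about 0.18 kg. On the middle of the lid stands a black grip rib 66 mm long (x), 16 thick (y), 24 tall. Origin: centre of the underside, z up; ends alike. The one to load; starts flat on the table beside the dispenser
- orange_lid (a point): centre of the orange cartridge's lid surface, at the foot of the rib, 40 mm above its origin
- deck: fixed blue sloping top of the dispenser. Its face is 30 degrees from level, lowest edge farthest from the robot, so it looks up and away from the robot. Origin: centre of the bay's mouth in the face, 100 mm above the table; x up the slope (towards the robot), y across (to the robot's right), z straight out of the face. Spans x -85 to 85, y -65 to 155 mm. The pump stands on it at x 0, y +105 mm
- bay_mouth (a point): the deck's origin: centre of the mouth of the bay, a rectangular recess square to the face, 115 mm (deck x) by 65 mm (deck y): 2.5 mm of play on each side of a cartridge. The top 14 mm of its grey walls flare outwards as a steep lead-in, 5 mm wider on each side at the face
- receiver (a joint): yellow plate (98 by 48 mm) in the bay that carries the cartridge; m pushed in: 0 to 3 mm at the start, 14 mm at its stop. Its top is 26 mm below the face at 0, 40 mm at the stop (lid then flush). No spring; slides stiffly: about 7 N along the bay moves it, the cartridge's weight does not, and it stays where pushed
- receiver_top (a point): centre of the receiver plate's upper side
- pump (a joint): spring pump plunger that slides along the deck's z; m pressed down, 0 at rest, 18 mm at its stop; it springs back by itself. It takes 2.5 N to start and 8 N at the stop
- pump_top (a point): middle of the top of the red domed pump head (42 mm across, 15 mm tall), 49 mm above the sloping face at rest and 31 mm at the stop; a steel collar 50 mm across and 10 mm tall stands on the face below it
- green_cartridge: closed sauce cartridge, green body and lid: block 110 mm (its x) by 60 (y) by 40 mm tall, about 0.18 kg. On the middle of the lid stands a black grip rib 66 mm long (x), 16 thick (y), 24 tall. Origin: centre of the underside, z up; ends alike. Bystander on the dispenser's other side
- glass: empty amber drinking glass, 80 mm across, 140 mm tall; origin at the centre of its foot; bystander behind, to the left
- ramekin: white ramekin bowl, 80 mm across, 42 mm tall; origin at the centre of its foot; bystander behind, to the right
- dip_cup: black dip cup, 66 mm across, 36 mm tall; origin at the centre of its foot; bystander between robot and dispenser
Not all that is in view belongs to the job. What is shaped like the orange_cartridge but yellow is not meant.

How it is judged (in metres and radians):
On the way, in this order (a step that is already met when the one before it is completed fails the run):
1. the orange cartridge is pressed home, its lid flush with the sloping face (z of orange_lid in the frame of deck between -0.004 and 0.003 m and x of orange_lid in the frame of deck between -0.006 and 0.006 m and y of orange_lid in the frame of deck between -0.006 and 0.006 m and angle between the z axis of orange_cartridge and the z axis of deck, either way round below 0.06 rad and angle between orange_cartridge's own z axis and vertical below 1 rad and value of joint receiver above 0.0115 m), for 0.2 s.
2. with the cartridge home, the pump head is pushed down to its stop (at least 16 of 18 mm) (all of step 1 and value of joint pump above 0.016 m), for 0.05 s.
At the end, for the whole second after the job is handed in: Orange cartridge in the bay, rib outwards, lid at most 3 mm above or 4 mm below the face, within 6 mm of centre and 0.06 rad of square, receiver in 11.5 mm or more; pump up (within 2 mm); green cartridge, glass, ramekin, dip cup upright, within 30 mm of their starts; the cartridge at rest (all of step 1 and value of joint pump below 0.002 m and linear speed of orange_cartridge below 0.02 m/s and distance of each of green_cartridge, glass, ramekin, dip_cup from where it was at the start of the episode below 0.03 m and angle between each of green_cartridge, glass, ramekin, dip_cup's own z axis and vertical below 0.3 rad); the robot touches nothing.
It fails at once if the pump is pressed 10 mm or more while the orange cartridge is not home (value of joint pump above 0.01 m and not (z of orange_lid in the frame of deck between -0.004 and 0.003 m and x of orange_lid in the frame of deck between -0.006 and 0.006 m and y of orange_lid in the frame of deck between -0.006 and 0.006 m and angle between the z axis of orange_cartridge and the z axis of deck, either way round below 0.06 rad and angle between orange_cartridge's own z axis and vertical below 1 rad and value of joint receiver above 0.0115 m)).
It fails at once if a bystander (green cartridge, glass, ramekin, dip cup) is moved by more than 30 mm or tipped over (not (distance of green_cartridge from where it was at the start of the episode below 0.03 m) or not (distance of glass from where it was at the start of the episode below 0.03 m) or not (distance of ramekin from where it was at the start of the episode below 0.03 m) or not (distance of dip_cup from where it was at the start of the episode below 0.03 m) or not (angle between green_cartridge's own z axis and vertical below 0.3 rad) or not (angle between glass's own z axis and vertical below 0.3 rad) or not (angle between ramekin's own z axis and vertical below 0.3 rad) or not (angle between dip_cup's own z axis and vertical below 0.3 rad)).
It also fails if it takes over 64 s, if anything falls off the work surface, if the arm or the gripper's body presses on something with over 40 N, if the wrist force passes 120 N, or if a joint passes its speed limit or range.

## Working session

There is one attempt and no reset: what is moved stays moved. The work goes in short steps, Python scripts to look and compute and a tool call to move; the robot and the scene stay as the last step left them, time stands still between calls to the robot, and variables do not carry over. Pictures are saved under pics/ and viewed, at most 10 in all, crops included, and the job is handed in when it is done.

Besides the shell and the picture viewer there is one more tool, called after ">>>" in YAML: its name, and indented under it one key for each argument. apply_moves: Moves the arm, as the interface text tells. Its arguments: {"type":"object","properties":{"motion":{"type":"string"},"fingers":{"type":"number"}},"required":["motion"]}

```bash
mkdir -p pics
cat > h.py <<'E'
import numpy as np, cv2
from plant import bot
from scipy.spatial.transform import Rotation as R
def pts(c, m=None):
    z=c["range_z"]; ok=z>0
    if m is not None: ok&=m
    v,u=np.nonzero(ok); d=z[v,u]
    P=np.stack([(u-c["cx"])/c["fx"]*d,(v-c["cy"])/c["fy"]*d,d,np.ones_like(d)])
    T=np.array(c["world_from_camera"]); return (T@P).T[:,:3],u,v
def proj(c,p):
    q=np.linalg.inv(np.array(c["world_from_camera"]))@np.append(p,1); return q[0]/q[2]*c["fx"]+c["cx"],q[1]/q[2]*c["fy"]+c["cy"]
E
python3 - <<'E'
from h import *
a=bot.capture("side");b=bot.capture("top")
print(bot.get_obs())
cv2.imwrite("pics/s.png",a["img"]);cv2.imwrite("pics/t.png",b["img"])
for n,c in(("side",a),("top",b)):
    print(n,np.round(c["world_from_camera"],2).tolist())
    for t in "orange_cartridge deck receiver_top pump_top green_cartridge glass ramekin dip_cup".split():
        for r in bot.cut_out(c,t):
            P,_,_=pts(c,r["pixels"])
            print(t,round(r["p"],2),np.round(r["point"]),r["pixels"].sum(),np.round(np.median(P,0)) if len(P) else None, np.round(np.percentile(P,[3,97],axis=0)).tolist() if len(P) else None)
E
```

```text
{'time': 0.1, 'joint_positions': array([-1.42598203e+00,  3.42632131e-01,  1.52487161e+00,  7.13032669e-06,
        1.27540918e+00, -1.45992586e-01]), 'dq': array([ 0.00091252, -0.00078314, -0.0009201 ,  0.0004359 , -0.00035541,
        0.00264982]), 'tau': array([ 3.96477248e-03, -4.32003200e+01, -2.44694263e+01,  7.19867810e-02,
        5.26211236e-02, -3.66790596e-05]), 'tool_pos': array([ 150.50795855, -502.60582535,  226.14272808]), 'tcp_rot': array([-3.14028742e+00, -1.98812530e-04,  2.90804674e-01]), 'contact_force': array([-1.22059647, -0.37078987,  0.39844333]), 'moment': array([-0.01171119,  0.07156859,  0.0012571 ]), 'finger_force': 0.0, 'grip_width': 91.78981665270045}
side [[-0.94, -0.25, 0.21, 220.48], [-0.33, 0.7, -0.64, 771.01], [0.01, -0.67, -0.74, 1004.75], [0.0, 0.0, 0.0, 1.0]]
orange_cartridge 0.81 [335. 395.] 1644 [231. 368.  41.] [[200.0, 311.0, 30.0], [260.0, 412.0, 66.0]]
orange_cartridge 0.58 [247. 358.] 1785 [428. 346.  40.] [[378.0, 310.0, 5.0], [484.0, 368.0, 65.0]]
deck 0.95 [249. 203.] 4977 [567. -22. 102.] [[492.0, -138.0, 38.0], [659.0, 75.0, 142.0]]
d
[... 1221 characters left out ...]
12.0], [627.0, -77.0, 152.0]]
green_cartridge 0.96 [388. 213.] 807 [ 471. -309.   40.] [[424.0, -360.0, 3.0], [518.0, -262.0, 66.0]]
green_cartridge 0.47 [320. 160.] 150 [608. -94. 143.] [[593.0, -110.0, 116.0], [628.0, -77.0, 152.0]]
green_cartridge 0.46 [393. 153.] 463 [ 671. -321.   20.] [[634.0, -349.0, 3.0], [699.0, -283.0, 44.0]]
glass 0.87 [183. 153.] 801 [649. 329.  81.] [[605.0, 284.0, 1.0], [676.0, 358.0, 142.0]]
glass 0.45 [180. 228.] 765 [429. 333.  41.] [[379.0, 308.0, 11.0], [484.0, 366.0, 67.0]]
ramekin 0.93 [392. 153.] 490 [ 672. -321.   21.] [[632.0, -350.0, 3.0], [700.0, -281.0, 45.0]]
dip_cup 0.88 [306. 236.] 335 [398. -53.  10.] [[369.0, -80.0, 1.0], [422.0, -24.0, 39.0]]
```

Two look-alikes: side (335,395) / top (169,289), and side (247,358) / top (180,227). Their colour will decide, so I'll check both in an enlarged crop.

Run:
```python
import cv2,numpy as np
a=cv2.imread("pics/s.png")
cv2.imwrite("pics/c.png",cv2.resize(a[310:420,180:400],None,fx=3.6,fy=3.6))
```

```text
(no output)
```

View pics/c.png

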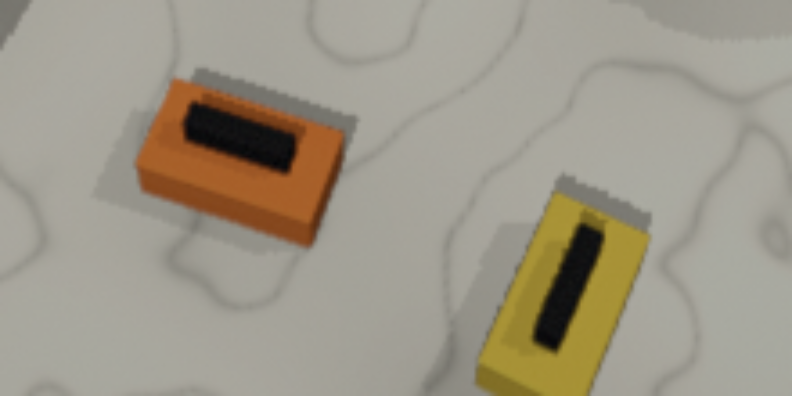

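View pics/s.png

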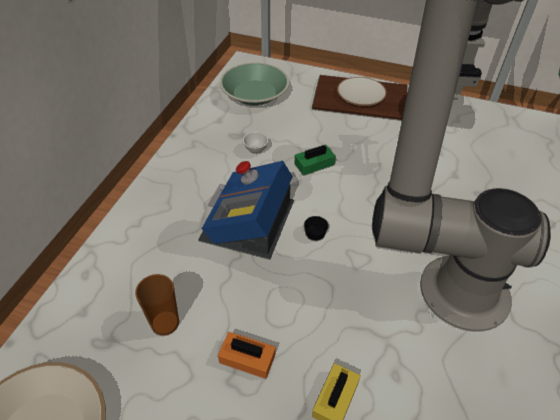

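The crop and the whole side view show the orange cartridge at side (247,358) / top (180,227). The look-alike at side (335,395) is yellow, so it's not meant. The dispenser is at (249,203) with the yellow receiver plate visible, the red pump at (243,168), the green cartridge at (316,158), the dip cup at (316,228) and the glass at (158,303). Next I'll measure the orange cartridge and the deck frame.

```bash
cat >> h.py <<'E'
def cloud():
    L=[]
    for n in("side","top"):
        c=bot.capture(n); P,u,v=pts(c); L.append((P,c["img"][v,u].astype(int)))
    return L
E
python3 - <<'E'
from h import *
def hsv(C): return cv2.cvtColor(C.astype(np.uint8)[None],cv2.COLOR_BGR2HSV)[0].astype(int)
for P,C in cloud():
    H=hsv(C)
    near=(abs(P[:,0]-432)<90)&(abs(P[:,1]-338)<70)
    m=near&(P[:,2]>34)&(P[:,2]<46)&(H[:,1]>120)
    r=cv2.minAreaRect(P[m][:,:2].astype(np.float32)); print("lid",r,np.median(P[m][:,2]))
    m=near&(P[:,2]>57)&(P[:,2]<75)
    print("rib",cv2.minAreaRect(P[m][:,:2].astype(np.float32)),np.median(P[m][:,2]))
    m=near&(P[:,2]<10); print("table z",np.median(P[m][:,2]))
    # deck: blue plane
    b=(H[:,0]>100)&(H[:,0]<125)&(H[:,1]>130)&(P[:,0]>470)&(P[:,0]<680)&(abs(P[:,1]+40)<140)&(P[:,2]>40)
    Q=P[b]; rng=np.random.default_rng(0); best=None
    for _ in range(300):
        s=Q[rng.choice(len(Q),3,False)]; n=np.cross(s[1]-s[0],s[2]-s[0]); 
        if np.linalg.norm(n)<1: continue
        n/=np.linalg.norm(n); k=abs((Q-s[0])@n)<3
        if best is None or k.sum()>best.sum(): best=k
    I=Q[best]; c=I.mean(0); n=np.linalg.svd(I-c,full_matrices=False)[2][2]; n*=np.sign(n[2])
    print("deck n",n,"tilt",np.degrees(np.arccos(n[2])),"dir",np.degrees(np.arctan2(n[1],n[0])),len(I))
    # in-plane frame
    yaw=np.arctan2(n[1],n[0]); y=np.array([np.sin(yaw),-np.cos(yaw),0]); x=np.cross(y,n)
    uv=np.stack([(I-c)@x,(I-c)@y],1).astype(np.float32)
    (cu,cv_),(w,h),ang=cv2.minAreaRect(uv); print("rect",w,h,ang,"x",x)
    lo,hi=np.percentile(uv,[.5,99.5],axis=0); print(lo,hi)
    ctr=c+x*(lo[0]+hi[0])/2+y*((lo[1]+hi[1])/2-45); print("mouth from outline",ctr)
    # bay: non-blue points below plane inside
    d=(P-c)@n; q=np.stack([(P-c)@x,(P-c)@y],1)
    ye=(H[:,0]>18)&(H[:,0]<35)&(H[:,1]>120)&(d<-15)&(d>-45)&(np.abs(P-ctr).max(1)<80)
    if ye.sum()>20: print("recv depth",np.median(d[ye]),"n",ye.sum(),"centre",P[ye].mean(0),np.percentile(q[ye],[2,98],axis=0)-[(lo[0]+hi[0])/2,(lo[1]+hi[1])/2-45])
    red=((H[:,0]<8)|(H[:,0]>172))&(H[:,1]>130)&(np.abs(P-[607,-95,140]).max(1)<50)
    print("pump",P[red].mean(0), np.percentile(d[red],98), np.percentile(q[red],[1,99],axis=0)-[(lo[0]+hi[0])/2,(lo[1]+hi[1])/2-45])
E
```

```text
lid ((432.84820556640625, 337.8773193359375), (110.74337005615234, 62.43678283691406), 0.4094218313694) 40.42400011570544
rib ((432.8570556640625, 337.8965148925781), (18.645977020263672, 66.10470581054688), 89.5556640625) 64.07070475759849
table z 0.5614876876592234
deck n [0.49862076 0.01795212 0.86663433] tilt 29.93014837819313 dir 2.061960794530722 1521
rect 172.37742614746094 220.5872344970703 0.07387100905179977 x [-0.86607319 -0.03118171  0.49894382]
[ -94.27871094 -106.53769531] [ 74.65051422 111.21312408]
mouth from outline [587.13601897  11.08029482 101.9272492 ]
recv depth -27.685070331490227 n 167 centre [583.82385602  -2.85732801  72.02638448] [[-51.701648    -0.63322186]
 [ 26.33155959  34.66675002]]
pump [608.96895061 -88.11148642 143.07191857] 50.0803395189814 [[-13.91580825  85.52055687]
 [ 19.69068638 121.13299858]]
lid ((433.669189453125, 337.25811767578125), (109.32708740234375, 59.4743537902832), 0.6449511647224426) 40.03953911019846
rib ((432.5014343261719, 337.5322570800781), (61.548641204833984, 15.835596084594727), 2.0613396167755127) 63.45576862892028
table z 0.2627880816951347
deck n [0.50803468 0.01548314 0.86119745] tilt 30.548700976745838 dir 1.7456365925120385 1200
rect 173.88546752929688 212.97764587402344 0.13541902601718903 x [-0.86079778 -0.02623413  0.50827056]
[ -96.21423473 -117.7083783 ] [73.93215603 91.46160316]
mouth from outline [588.1681645    7.32159935 101.2250807 ]
recv depth -27.902014092552662 n 340 centre [581.18187036   8.57702044  72.7160662 ] [[-59.78454183 -23.90220837]
 [ 33.71518585  21.5355767 ]]
pump [611.02875752 -94.13286195 143.97889715] 51.52033602190708 [[-14.3840254   84.46283064]
 [ 19.78074535 119.66697671]]
```

>>> apply_moves:
  motion: "0 0 -0.045 8;0 0 -0.045 8;0.045 -0.036 0 0;0.045 -0.036 0 0;0.045 -0.036 0 0;0.045 -0.036 0 0;0.045 -0.036 0 0;0.045 -0.036 0 0"
  fingers: 1

```text
time: 2.0
tool_pos: [419.3, -282.5, 316.9]
tcp_rot: [3.141, -0.0, 0.011]
contact_force: [1.5, -1.3, 0.4]
grip_width: 91.4
finger_force: 0.0
```

>>> apply_moves:
  motion: "0.01 -0.05 0 0;0.01 -0.05 0 0;0.01 -0.05 0 0;0.01 -0.05 0 0;0 -0.05 0 0;0 -0.05 0 0;0 -0.05 0 0;-0.01 -0.05 0 0"

```text
time: 3.0
tool_pos: [443.3, 118.1, 316.6]
tcp_rot: [3.142, -0.0, 0.011]
contact_force: [1.5, 0.2, -0.4]
grip_width: 91.7
finger_force: 0.0
```

Run:
```python
from h import *
o=bot.get_obs(); print(o["tool_pos"],o["tcp_rot"],o["joint_positions"])
n=np.array([.503,.0165,.864]);n/=np.linalg.norm(n); yaw=np.arctan2(n[1],n[0]); y=np.array([np.sin(yaw),-np.cos(yaw),0]); x=np.cross(y,n)
O=np.array([587.5,10.8,100.5]); out=[]
for f in("side","top"):
    c=bot.capture(f); pos=[]; W=[]
    for X,Y in((95,-75),(95,160),(-95,160),(-95,-75)):
        pos.append(proj(c,O+X*x+Y*y)); W.append(((Y+75)*1.6,(95-X)*1.6))
    M=cv2.getPerspectiveTransform(np.float32(pos),np.float32(W))
    im=cv2.warpPerspective(c["img"],M,(376,304),flags=cv2.INTER_CUBIC)
    for X in(57.5,-57.5,62.5,-62.5):pass
    out.append(im)
cv2.imwrite("pics/d.png",np.hstack(out))
```

```text
[443.33732695 118.08491105 316.62859204] [ 3.14157803e+00 -2.77740821e-04  1.14338832e-02] [ 9.30342478e-02  1.58964180e-01  1.52214741e+00 -3.74394798e-05
  1.46020544e+00  1.65240082e+00]
```

View pics/d.png

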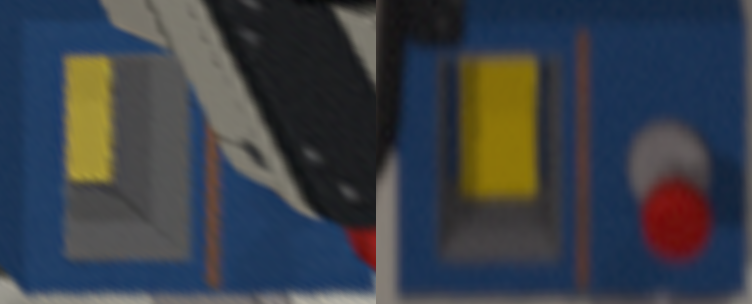

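The rectified deck view shows the mouth of the bay at columns 61–187 and rows 53–262. That puts the mouth about 3 mm down the slope and 2.5 mm to the right of my first estimate, at roughly (590, 8.5, 100). The pump head and collar sit at (670,190). Now I'll go to the orange cartridge.

>>> apply_moves:
  motion: "-0.0016 -0.044 0 0;-0.0016 -0.044 0 0;-0.0016 -0.044 0 0;-0.0016 -0.044 0 0;-0.0014 -0.0436 0 0;0 0 0.05 0;0 0 0.05 0;0 0 0.05 0"

```text
time: 4.1
tool_pos: [433.6, 335.3, 165.3]
tcp_rot: [3.141, -0.001, 0.011]
contact_force: [0.4, 0.4, -0.1]
grip_width: 92.1
finger_force: 0.0
```

>>> apply_moves:
  motion: "0 0 0.04 0;0 0 0.03 0;0 0 0 0"

```text
time: 4.47
tool_pos: [432.3, 334.5, 94.7]
tcp_rot: [3.139, 0.004, 0.011]
contact_force: [0.7, 1.0, 0.6]
grip_width: 91.8
finger_force: 0.0
```

>>> apply_moves:
  motion: "0 -0.003 0.03 0;0.0007 0 0.0175 0;0 0 0 0"

```text
time: 4.85
tool_pos: [434.2, 338.7, 49.6]
tcp_rot: [3.141, 0.0, 0.011]
contact_force: [-0.5, -0.4, -0.1]
grip_width: 91.9
finger_force: 0.0
```

>>> apply_moves:
  motion: "0 0 0 0;0 0 0 0;0 0 0 0;0 0 0 0;0 0 0 0;0 0 0 0"
  fingers: -1

```text
time: 5.6
tool_pos: [433.7, 338.9, 49.1]
tcp_rot: [3.141, 0.0, 0.012]
contact_force: [0.0, -0.2, -0.4]
grip_width: 36.3
finger_force: 0.0
```

>>> apply_moves:
  motion: "0 0 0.002 0;0 0 0 0;0 0 0 0;0 0 0 0"

```text
time: 6.1
tool_pos: [433.6, 338.8, 46.9]
tcp_rot: [3.141, 0.0, 0.012]
contact_force: [-0.4, -0.1, -2.1]
grip_width: 15.5
finger_force: 30.0
```

>>> apply_moves:
  motion: "0 0 -0.03 0;0 0 -0.05 0;0 0 -0.05 0;0 0 -0.05 0;0 0 0 0"

```text
time: 6.72
tool_pos: [435.4, 340.0, 231.3]
tcp_rot: [-3.137, -0.008, 0.012]
contact_force: [0.5, -1.0, -3.6]
grip_width: 15.8
finger_force: 30.0
```

>>> apply_moves:
  motion: "0.0153 0.0418 -0.005 0;0.0153 0.0418 -0.005 0;0.0153 0.0418 0 0;0.0153 0.0418 0 0;0.0153 0.0418 0 0;0.0153 0.0418 0 0;0.0153 0.0418 0 0;0.0153 0.0418 0 -1.2"

```text
time: 7.72
tool_pos: [559.6, 4.7, 235.2]
tcp_rot: [-3.141, 0.003, 0.033]
contact_force: [0.8, -0.3, -2.3]
grip_width: 15.5
finger_force: 30.0
```

>>> apply_moves:
  motion: "0 0 0 0;0 0 0 0;0 0 0 0"

```text
time: 8.1
tool_pos: [559.4, 7.1, 236.6]
tcp_rot: [-3.141, 0.001, 0.034]
contact_force: [0.2, 0.1, -2.6]
grip_width: 15.9
finger_force: 30.0
```

>>> apply_moves:
  motion: "0.002 0 0.03 0;0 0 0.013 0;0 0 0 0;0 0 0.002 0;0 0 0.002 0;0 0 0 0"

```text
time: 8.85
tool_pos: [562.1, 6.0, 190.5]
tcp_rot: [3.141, -0.001, 0.032]
contact_force: [0.1, 0.3, -1.8]
grip_width: 15.7
finger_force: 30.0
```

>>> apply_moves:
  motion: "0.0035 0 0.004 0;0.0032 0 0.0033 0;0.003 0 0.0035 0;0.0029 0 0.0037 0;0 0 0 0"

```text
time: 9.48
tool_pos: [575.7, 6.4, 175.9]
tcp_rot: [3.141, -0.002, 0.032]
contact_force: [5.5, -0.3, 3.2]
grip_width: 15.8
finger_force: 30.0
```

Run:
```python
from h import *
c=bot.capture("side"); o=bot.get_obs(); print(o["tool_pos"],o["contact_force"],o["moment"])
cv2.imwrite("pics/e.png",cv2.resize(c["img"][130:290,140:350],None,fx=3.5,fy=3.5))
```

```text
[575.59588586   6.39219672 175.95326859] [ 4.9701774  -1.18654002  3.42446243] [ 0.01320529 -0.69038412  0.02270836]
```

View pics/e.png

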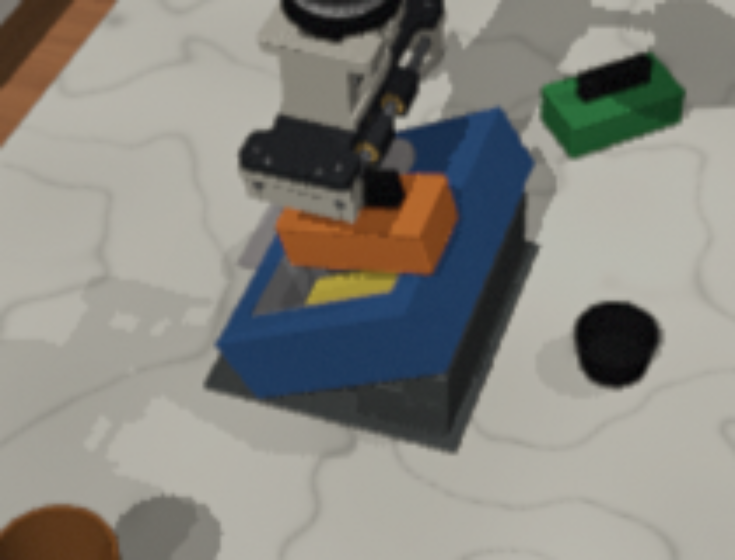

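The crop shows the orange cartridge at about (365,225), its near underside resting on the dispenser's upper ridge while it pivots in the grip. I'll continue the arc.

>>> apply_moves:
  motion: "0.0026 0 0.0038 0;0.0023 0 0.0041 0;0.002 0 0.0041 0;0.0018 0 0.0043 0;0 0 0.002 0;0 0 0 0;0 0 0 0"

```text
time: 10.4
tool_pos: [584.5, 6.7, 157.7]
tcp_rot: [3.141, -0.003, 0.032]
contact_force: [6.6, -0.4, 4.5]
grip_width: 15.8
finger_force: 30.0
```

```bash
cat >> h.py <<'E'
def lid():
    # plane of the orange lid, its rectangle in the deck frame
    n0=np.array([.503,.0165,.864]);n0/=np.linalg.norm(n0);yw=np.arctan2(n0[1],n0[0]);y0=np.array([np.sin(yw),-np.cos(yw),0]);x0=np.cross(y0,n0)
    O=np.array([590,8.5,100.])
    for f in("side","top"):
        c=bot.capture(f); P,u,v=pts(c); H=cv2.cvtColor(c["img"],cv2.COLOR_BGR2HSV)[v,u].astype(int)
        m=(H[:,0]>5)&(H[:,0]<16)&(H[:,1]>150)&(H[:,2]>60)&(np.abs(P-[570,8,140]).max(1)<110)
        Q=P[m]
        if len(Q)<30: print(f,"few",len(Q)); continue
        rng=np.random.default_rng(0); best=None
        for _ in range(400):
            s=Q[rng.choice(len(Q),3,False)]; n=np.cross(s[1]-s[0],s[2]-s[0]); l=np.linalg.norm(n)
            if l<100: continue
            n=n/l*np.sign(n[2])
            if n[2]<.7: continue
            k=abs((Q-s[0])@n)<2
            if best is None or k.sum()>best.sum(): best=k
        I=Q[best]; c0=I.mean(0); n=np.linalg.svd(I-c0,full_matrices=False)[2][2]; n*=np.sign(n[2])
        q=(I-O)@np.stack([x0,y0,n0]).T
        print(f,len(I),"tilt",np.degrees(np.arctan2(n[0],n[2])),"roll",np.degrees(np.arcsin(n[1])),"deck xyz",q.mean(0),"ext",np.percentile(q,[1,99],axis=0).tolist())
    o=bot.get_obs(); print(o["tool_pos"],o["contact_force"])
E
python3 -c "
from h import *
lid()"
```

```text
side 264 tilt 29.50977760444328 roll 1.5359628008900748 deck xyz [55.29611313 -8.53021096 39.82330739] ext [[-12.014065411413089, -29.636181062371477, 37.54017563775023], [95.02662752056445, 30.089737176432482, 41.58602354456995]]
top 39 tilt 28.99523251980983 roll 1.9098935971806044 deck xyz [63.88357072 10.95674829 40.18487266] ext [[54.81226881986934, -24.937969963520562, 38.2649560353292], [72.49581772171578, 30.989549195677448, 42.19321749242613]]
[584.47456609   6.66227879 157.67907052] [ 6.24075026 -0.31573326  3.97366332]
```

Tilt is 29.5°, centred across the deck at Y≈0, lid centre at X≈41. I'll back off along the normal, then shift 41 mm down the slope.

>>> apply_moves:
  motion: "0.004 0 -0.007 0;0.002 0 -0.0035 0;0.012 0 0.0069 0;0.012 0 0.0069 0;0.0119 0 0.0069 0;0 0 0 0;0 0 0 0"

```text
time: 11.38
tool_pos: [625.0, 8.2, 146.9]
tcp_rot: [3.142, 0.001, 0.033]
contact_force: [0.3, 0.3, -2.8]
grip_width: 16.0
finger_force: 30.0
```

```bash
python3 -c "
from h import *
lid()
c=bot.capture('side');cv2.imwrite('pics/f.png',cv2.resize(c['img'][130:290,140:350],None,fx=3.5,fy=3.5))"
```

```text
side 197 tilt 28.039468808946904 roll 4.822386698528089 deck xyz [12.73647337 -7.51053487 50.42095836] ext [[-50.95945409109564, -29.942324323620216, 45.79566159063374], [54.391740806054344, 28.91117315754136, 52.95541489146996]]
top few 6
[625.0007841    8.11452124 147.47058956] [ 1.08577618 -0.34383868 -2.23948   ]
```

View pics/f.png

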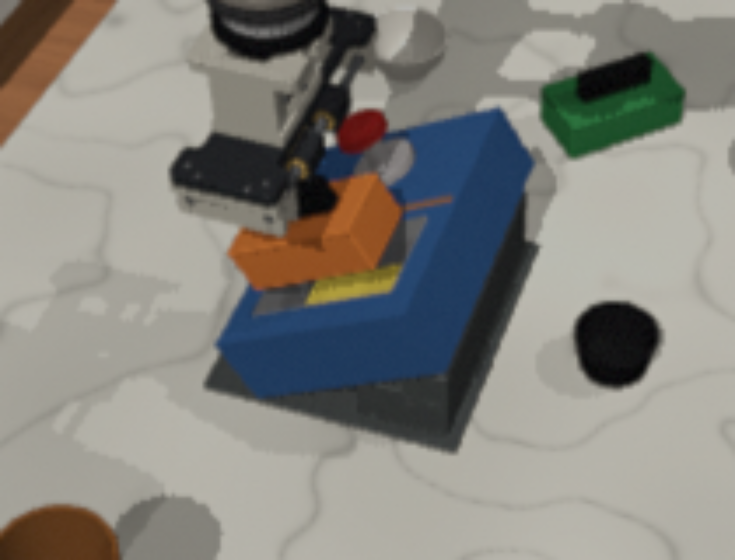

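The crop shows the cartridge tilted over the bay mouth at (320,235), with nothing in the way. It's centred within about 1–2 mm. Now going in along the bay.

>>> apply_moves:
  motion: "-0.0017 0 0.0048 0;-0.0025 0 0.0043 0;-0.0025 0 0.0043 0;-0.0025 0 0.0043 0;-0.0025 0 0.0043 0;0 0 0 0;0 0 0 0"

```text
time: 12.4
tool_pos: [613.1, 7.7, 125.1]
tcp_rot: [3.142, 0.001, 0.032]
contact_force: [-2.3, -0.6, -1.6]
grip_width: 15.5
finger_force: 30.0
```

```bash
python3 -c "
from h import *
lid()"
```

```text
side 234 tilt 30.554459550786124 roll 1.1050802471347658 deck xyz [15.24154285 -9.75427365 26.56320643] ext [[-53.76856688757204, -29.643074439073327, 24.54193816662282], [53.638040223852244, 28.217170146130982, 28.654814558733396]]
top few 0
[613.12569394   7.70713748 125.12011348] [-3.26543626 -0.55624941 -0.53178597]
```

>>> apply_moves:
  motion: "-0.002 0 0.0035 0;-0.002 0 0.0035 0;-0.0015 0 0.0026 0;0 0 0 0;0 0 0 0"

```text
time: 13.12
tool_pos: [607.5, 7.6, 115.4]
tcp_rot: [-3.142, 0.001, 0.033]
contact_force: [-6.5, -0.9, 4.0]
grip_width: 15.5
finger_force: 30.0
```

>>> apply_moves:
  motion: "-0.001 0 0.0017 0;-0.001 0 0.0017 0;-0.001 0 0.0017 0;0 0 0 0;0 0 0 0"

```text
time: 13.75
tool_pos: [605.8, 7.5, 112.7]
tcp_rot: [3.141, -0.003, 0.033]
contact_force: [-6.8, -0.1, 15.0]
grip_width: 15.8
finger_force: 30.0
```

>>> apply_moves:
  motion: "-0.001 0 0.0017 0;-0.001 0 0.0017 0;0 0 0 0;0 0 0 0"

```text
time: 14.25
tool_pos: [603.9, 7.4, 109.4]
tcp_rot: [3.141, -0.003, 0.033]
contact_force: [-7.2, -1.1, 16.0]
grip_width: 15.8
finger_force: 30.0
```

>>> apply_moves:
  motion: "-0.0017 0 -0.001 0;-0.001 0 0.0017 0;-0.001 0 0.0017 0;0 0 0 0;0 0 0 0"

```text
time: 14.88
tool_pos: [600.7, 7.2, 104.6]
tcp_rot: [3.141, -0.003, 0.032]
contact_force: [5.0, 0.9, 1.5]
grip_width: 15.7
finger_force: 30.0
```

```bash
python3 -c "
from h import *
lid()"
```

```text
side 242 tilt 29.973106465129696 roll 1.4620901683654708 deck xyz [17.98186867 -8.53007863  2.18937008] ext [[-52.786342804110696, -30.001768219410323, -0.1505413006135321], [55.274917667068586, 31.37153381087469, 4.239637473584797]]
top few 0
[600.67245239   7.23145886 104.5641427 ] [5.10707684 0.56817887 1.75781993]
```

>>> apply_moves:
  motion: "0.0002 0 0.0014 0;-0.0005 0 0.0009 0;-0.0005 0 0.0009 0;0 0 0 0;0 0 0 0"

```text
time: 15.6
tool_pos: [599.7, 7.2, 102.6]
tcp_rot: [3.141, -0.003, 0.032]
contact_force: [3.5, 1.0, 7.9]
grip_width: 15.7
finger_force: 30.0
```

>>> apply_moves:
  motion: "-0.0005 0 0.0009 0;-0.0005 0 0.0009 0;0 0 0 0;0 0 0 0"

```text
time: 16.1
tool_pos: [599.8, 7.2, 102.5]
tcp_rot: [3.141, -0.007, 0.032]
contact_force: [4.1, 1.6, 15.7]
grip_width: 15.6
finger_force: 30.0
```

```bash
python3 -c "
from h import *
lid()"
```

```text
side 252 tilt 30.151112042501182 roll 1.454799642255097 deck xyz [17.70700529 -7.96571102  0.18673242] ext [[-53.66871647295589, -29.61872163854679, -1.8190082805323058], [54.92608672334167, 29.731596965330585, 2.2465635299871654]]
top few 0
[599.81706      7.19030662 102.44519275] [ 4.2039113   0.35418873 15.73254223]
```

At the stop: the lid is at +0.2 mm and the force rises without any motion. I'll unload, release and lift straight up.

>>> apply_moves:
  motion: "0.001 0 -0.0017 0;0 0 0 0;0 0 0 0;0 0 0 0"
  fingers: 0

```text
time: 16.7
tool_pos: [598.2, 7.2, 101.0]
tcp_rot: [-3.142, 0.001, 0.032]
contact_force: [1.0, -0.1, 2.2]
grip_width: 45.5
finger_force: 0.9
```

>>> apply_moves:
  motion: "0 0 -0.02 0;0 0 -0.03 0;0 0 -0.04 0;-0.03 0 -0.04 0;-0.05 0 0 0;-0.05 0 0 0;-0.05 0 0 0;0 0 0 0"

```text
time: 17.7
tool_pos: [415.0, 1.8, 231.0]
tcp_rot: [-3.141, 0.003, 0.032]
contact_force: [1.3, 0.4, 0.4]
grip_width: 45.8
finger_force: 0.0
```

Run:
```python
from h import *
lid()
n0=np.array([.503,.0165,.864]);n0/=np.linalg.norm(n0);yw=np.arctan2(n0[1],n0[0]);y0=np.array([np.sin(yw),-np.cos(yw),0]);x0=np.cross(y0,n0);O=np.array([590,8.5,100.])
print("pump expected",O+105*y0+49*n0)
for f in("side","top"):
    c=bot.capture(f); P,u,v=pts(c); H=cv2.cvtColor(c["img"],cv2.COLOR_BGR2HSV)[v,u].astype(int)
    q=(P-O)@np.stack([x0,y0,n0]).T
    m=((H[:,0]<6)|(H[:,0]>172))&(H[:,1]>130)&(abs(q[:,1]-105)<40)&(abs(q[:,0])<40)&(q[:,2]>15)
    print(f,m.sum(),np.percentile(q[m],[2,50,98],axis=0).round(1).tolist())
    m=(H[:,0]>100)&(H[:,0]<125)&(H[:,1]>130)&(abs(q[:,0])<80)&(q[:,1]>-60)&(q[:,1]<150)&(abs(q[:,2])<8); print("face z",np.median(q[m,2]))
    if f=="side": cv2.imwrite('pics/g.png',cv2.resize(c['img'][130:290,140:350],None,fx=3.5,fy=3.5))
```

```text
side 302 tilt 29.95942166694064 roll 1.3719474026389369 deck xyz [ 8.06119506 -7.87922482  0.12193529] ext [[-54.61943048509361, -30.357245987240812, -2.1701333588359057], [54.4079537470786, 29.463584333552305, 1.9200771379147499]]
top 270 tilt 29.92454888859947 roll 2.46527781877744 deck xyz [4.78558541 0.67315149 0.05152442] ext [[-53.099082589726706, -27.922129430171495, -2.4228032328311775], [53.0491515314645, 30.507853034129603, 2.6035850308095854]]
[418.66329883   1.33121639 231.54168648] [-0.20278932 -0.38419506  0.21135457]
pump expected [618.09222787 -95.63496293 142.34071596]
side 128 [[-9.5, 83.7, 34.8], [8.6, 96.1, 47.0], [22.0, 117.4, 50.4]]
face z 0.4042151403285449
top 122 [[-11.9, 86.0, 38.3], [8.4, 103.4, 47.1], [22.0, 120.4, 52.9]]
face z 0.24515279430174186
```

View pics/g.png

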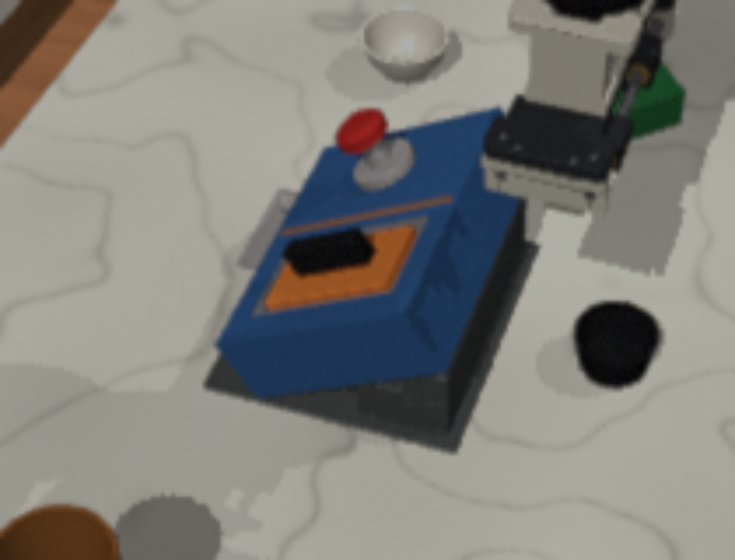

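The crop shows the orange cartridge lying flush in the bay at (340,270), rib outwards, and the pump free at (362,130). The pump head is confirmed, so I'll push it along its own axis with shut fingers.

>>> apply_moves:
  motion: "0.046 0.0255 0 0;0.046 0.0255 0 0;0.046 0.0255 0 0;0.047 0.0255 0 0;0 0 0.03 0;0 0 0.03 0;0 0 0.012 0;0 0 0 0"
  fingers: -1

```text
time: 18.9
tool_pos: [606.9, -94.5, 158.5]
tcp_rot: [-3.141, 0.002, 0.033]
contact_force: [-0.4, 0.0, 1.1]
grip_width: 0.4
finger_force: 0.0
```

>>> apply_moves:
  motion: "0 0 0 0;0 0 0 0;0 0 0 0"

```text
time: 19.27
tool_pos: [607.1, -94.6, 160.3]
tcp_rot: [3.141, -0.001, 0.033]
contact_force: [0.5, 0.2, 0.1]
grip_width: 0.8
finger_force: 0.0
```

>>> apply_moves:
  motion: "0 0 0.013 0;0 0 0 0;-0.002 0 0.0035 0;-0.002 0 0.0035 0;-0.002 0 0.0035 0;0 0 0 0"

```text
time: 20.02
tool_pos: [601.3, -94.9, 136.6]
tcp_rot: [3.141, -0.002, 0.032]
contact_force: [0.1, 0.4, 6.6]
grip_width: 0.3
finger_force: 3.5
```

>>> apply_moves:
  motion: "-0.002 0 0.0035 0;-0.0015 0 0.0026 0;-0.0015 0 0.0026 0;0 0 0 0"

```text
time: 20.52
tool_pos: [599.6, -95.1, 132.9]
tcp_rot: [3.139, -0.012, 0.033]
contact_force: [0.3, 2.2, 28.1]
grip_width: 0.2
finger_force: 13.9
```

Run:
```python
from h import *
n0=np.array([.503,.0165,.864]);n0/=np.linalg.norm(n0);yw=np.arctan2(n0[1],n0[0]);y0=np.array([np.sin(yw),-np.cos(yw),0]);x0=np.cross(y0,n0);O=np.array([590,8.5,100.])
for f in("side","top"):
    c=bot.capture(f); P,u,v=pts(c); H=cv2.cvtColor(c["img"],cv2.COLOR_BGR2HSV)[v,u].astype(int)
    q=(P-O)@np.stack([x0,y0,n0]).T
    m=((H[:,0]<6)|(H[:,0]>172))&(H[:,1]>130)&(abs(q[:,1]-105)<40)&(abs(q[:,0])<40)&(q[:,2]>5)
    if m.sum()>5: print(f,m.sum(),np.percentile(q[m],[2,50,98],axis=0).round(1).tolist())
print(bot.get_obs()["contact_force"])
```

```text
side 50 [[-9.2, 83.1, 17.4], [9.1, 89.3, 23.3], [23.4, 108.2, 29.4]]
[ 0.09327574  2.42020985 28.44949311]
```

The head is down about 17.4 mm and the force rises against a hard stop. Retracting along the axis, then clear.

>>> apply_moves:
  motion: "0.005 0 -0.0087 0;0.005 0 -0.0087 0;0.004 0 -0.007 0;0 0 -0.04 0;0 0 -0.05 0;-0.05 0 -0.02 0;-0.05 0 0 0;-0.05 0 0 0"

```text
time: 21.62
tool_pos: [457.9, -99.0, 261.0]
tcp_rot: [-3.141, 0.002, 0.033]
contact_force: [-0.2, -0.3, 0.3]
grip_width: 0.4
finger_force: 0.0
```

Run:
```python
from h import *
lid()
n0=np.array([.503,.0165,.864]);n0/=np.linalg.norm(n0);yw=np.arctan2(n0[1],n0[0]);y0=np.array([np.sin(yw),-np.cos(yw),0]);x0=np.cross(y0,n0);O=np.array([590,8.5,100.])
c=bot.capture("side"); P,u,v=pts(c); H=cv2.cvtColor(c["img"],cv2.COLOR_BGR2HSV)[v,u].astype(int)
q=(P-O)@np.stack([x0,y0,n0]).T
m=((H[:,0]<6)|(H[:,0]>172))&(H[:,1]>130)&(abs(q[:,1]-105)<40)&(abs(q[:,0])<40)&(q[:,2]>5)
print(m.sum(),np.percentile(q[m],[2,50,98],axis=0).round(1).tolist())
```

```text
side 304 tilt 29.63997816710591 roll 0.6328197651509287 deck xyz [ 8.92319691 -8.43201396  0.3360615 ] ext [[-54.10143752756938, -29.232398998294244, -2.0037774915039273], [53.89864708932492, 30.35370496379131, 2.4809004435342255]]
top 293 tilt 29.99586065979779 roll -0.17664818387193165 deck xyz [4.74995634 1.50228513 0.07582256] ext [[-53.89427341919274, -28.038639923834243, -2.3524469623794864], [53.40957128515347, 30.943184184572686, 2.347840589480037]]
[455.14691075 -98.39524624 260.83169661] [-0.53547408 -0.52375222  1.20247552]
129 [[-10.5, 83.9, 34.4], [8.5, 95.8, 46.3], [22.4, 116.9, 50.5]]
```

The lid is flush and the pump is back up, so I'm handing in.

```bash
python3 -c "
from plant import bot
print(bot.close_job())"
```

```text
the job is handed in; nothing more can be done
None
```

The orange cartridge is pressed home rib side up, its lid flush with the sloping face to within about 0.5 mm; after that the pump was pushed down to its stop, came back up, and the job was handed in at about 22 s, with no verdict returned.

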